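Set the pour-slope gauge on the tray rest

ROBOT

A 6-joint arm with a two-finger parallel gripper is mounted at the origin on the work surface. World frame = base frame: x ahead of the robot, y to its left, z up, the work surface at z = 0. Lengths are in m, angles in rad, forces in N, time in s.
With the tool pointing down it reaches from about 0.325 to 0.775 m from the base axis. Payload 5.5 kg.
Tool frame: the origin (TCP) lies at the very end of the fingers, on their centre line; the grasp point (between the pads) lies env.grip_point_offset behind it (env.grip_point_offset is the distance from the TCP to the grasp point, in m); z points along the fingers, y is the line along which they close (so a half turn about z gives the same grasp; the last joint's range is limited). The gripper opens to 85 mm and grips with 20 to 120 N. Pads are 22 mm wide; open, the fingers measure 114 mm over their backs; the gripper's body (76 mm by 85 mm) begins 54 mm behind the grasp point. The pads swing forward as they close: fully open they stand 13 mm farther back than shut.
Start: joints at [1.079, 0.091, 1.231, -0, 1.82, -0.057], TCP at [0.253, 0.544, 0.231] pointing down, gripper open.
Joint ranges: [-2.87, 2.87], [-0.86, 2.18], [0.17, 2.46], [-1.51, 4.65], [0.06, 2.69], [-2.65, 2.65]. Speed limits (rad/s): [2.57, 2.57, 3.01, 3.14, 3.14, 3.14].

INTERFACE

Orientations are given as [roll, pitch, yaw] about the fixed x, y, z axes, in that order (R = Rz(yaw) Ry(pitch) Rx(roll)).
In Python, from rig import env gives the robot as it stands.
- The arm moves only by the tool move_arm, never from a script. Its argument "targets" is a list that holds one entry, the list of rows, each a list of 6 numbers: the shift along the tool's x, y, z in mm, then the turn, a rotation vector about the tool's x, y, z in rad. A call has 1 to 12 rows; each row is the pose to reach, as a shift and turn from the pose commanded when the call began, along the tool's axes at that moment; what a row does not reach only later rows make up. A row lasts 1/12 s, in which the tool goes at most 41.7 mm and 7.16 degrees, less where a joint would pass 70% of its speed; a pose out of reach is approached as far as the arm can. A call with a gripper value outside its range is refused whole. "gripper" is the closure, from 0 (fully open) to 1 (shut), set as the call begins (left out, the last holds). The fingers move at their own pace and stop on an object; the grip force is fixed at half the most. Time passes only in rows, so rows that repeat a pose let the fingers close. It gives the time, the measured TCP pose, the force, the opening and the grip force at its end, in the units of the state.
- env.get_obs(): the state, without advancing time (a new reading comes with each control period).
- env.snapshot(name): name is "scene" or "side" or "wrist"; returns a dict with "frame" (384x512x3 uint8, red, green, blue), "mtx" (3x3 intrinsics, pixels), "R" (3x3) and "t" (3): a world point X has camera coordinates R X + t. Camera axes: x right, y down, z forward; pixel columns grow to the right and rows downward; lengths in m; the calibration is good to about 2 mm. A picture is of the moment at which its call begins. There is no depth.
- env.hand_in(): hands the job in; it is judged then, once.
Trained networks look in a picture, given as the dict that the camera call returned (one of the last four; its "shot" number tells which), for a name from the list of things; names that differ only in an ending like _2 or _b are one class to them, and where a whole thing is asked for, a point or a joint stands for the part that bears it (a point fixed in the world has none). Each returns a list of dicts, best first, with "p" (0 to 1); they miss things now and then, are a little off and sometimes report something else, mostly with a low value. They report only what shows in the picture. A call takes as long as a camera call. They do not tell look-alikes from the thing itself.
- env.boxes_of(picture, thing): "uv" ([column, row] in pixels, amid what is visible of it).
- env.silhouettes(picture, thing): "pixels" (384x512 bool, what is visible of it) and "uv" ([column, row] in pixels, amid what is visible of it).
- env.landmark_of(picture, thing): "uv" ([column, row] in pixels: a listed point, or the origin of a listed thing).
The state is a dict: "time_s": time; "joints": joint angles; "qd": joint speeds; "effort": joint torques, N m; "tcp_pos": TCP position; "tool_rot": TCP orientation; "force": force on the tool from outside, world axes, zero at the start; "wrist_torque": the same for the moment, N m; "finger_gap": opening from 0.0 (shut) to 1.0 (fully open); "finger_force": force on a finger pad.
Only numpy, scipy, OpenCV 4.12 (cv2) and the standard library are available. Lean on these libraries where they do the work, as an engineer would, in place of code of your own. Each camera call takes 0.05 s, during which the arm holds its last target. There are 200 camera calls.

TASK

The pour slope for the counting tray is to be set from the yellow tilt gauge: draw the gauge up out of the blue rack by its black tab and stand it upright on the ridges of the grey tray rest, its flat faces parallel to the rest's long sides. Then rock it sideways on the ridges, towards the side of the red mark, until its swinging pointer comes to rest on the red mark, and finish holding it like that: still gripped, its foot still resting on the ridges and the pointer steady on the mark. Leave the green card in the rack and the two bottles where they are.

Things in the scene. Friction and masses are not known exactly. Their poses are not given: they have to be found in the camera images.
- gauge: Yellow tilt gauge: flat card 10 mm thick (its x), 110 wide (y), 120 high (z), black grip tab on the middle of its top edge, 10 thick, 36 wide, from 120 to 155 mm above the foot. Dial, pointer and red mark show on both faces. About 0.17 kg. Origin: centre of the foot, a straight edge ending in lower corners at y = +55 and -55 mm. Stands loose in a rack slot, z up.
- pointer (a joint): Swinging black pointer of the gauge, a pendulum 70 mm long on an x-axis pivot 103 mm above the foot; hangs plumb, settles within about 1 s. Rad: 0 along the gauge's -z (gauge upright), positive towards its +y. Turning the gauge by a about its own x makes it settle at -a.
- mark (a joint): Red mark of the gauge, 9 mm wide and 20 mm long, on the dial with its middle 65 mm from the pointer's pivot. Value in rad in the same sense as the pointer: how far from the gauge's -z towards its +y; between 0.22 and 0.42, stiff, stays where it is. The gauge must therefore be tipped with its +y corner lowest.
- pointer_tip (a point): Point on the pointer 65 mm from its pivot, in the mid-plane of the gauge.
- mark_mid (a point): Middle of the red mark, 65 mm from the pointer's pivot, in the mid-plane of the gauge.
- rack: Blue rack fixed to the bench, 100 mm (x) by 134 mm (y) and 33 mm high, origin centre of the underside, with two slots along its y centred at x = -25 and +25 mm; each 14 mm wide, 114 mm long, floor at 8 mm, open above. One holds the gauge, the other the green card; either way round.
- rest: Grey tray rest fixed to the bench, 70 mm (x) by 170 mm (y), 40 mm high, origin centre of the underside, z up. Nine dark rubber ridges run across it (along its x), 18 mm apart along its y, with uneven tops 43.5 to 47.5 mm above the bench.
- card: Bystander: plain green card 10 mm thick (x), 95 mm wide (y), 45 mm high, standing in the other slot of the rack; origin centre of its foot.
- white_bottle: Bystander: white pill bottle, 48 mm across, 85 mm high; origin centre of its base.
- amber_bottle: Bystander: amber pill bottle with white cap, 40 mm across, 75 mm high; origin centre of its base.
Things that resemble listed ones, but are neither listed nor needed, are in the scene too. Several things have the shape of the rack; the one meant has the colours described above.

How it is judged:
On the way, in this order (a step that is already met when the one before it is completed fails the run):
1. the gauge is drawn up clear of the rack (z of gauge in the frame of rack above 0.036 m and contact force between the fingers and gauge above 1 N), for 0.1 s.
2. the gauge stands upright on the ridges of the rest, in line with it (contact force between gauge and rest above 0.3 N and angle between the x axis of gauge and the x axis of rest, either way round below 0.26 rad and angle between gauge's own z axis and vertical below 0.12 rad), for 0.2 s.
At the end, for the whole second after the job is handed in: The fingers still grip the gauge and it is still; its foot bears on the rest (over 0.3 N), not on the rack or bench; its faces are parallel to the rest's long sides within 15 degrees; the pointer is steady, its tip within 4.5 mm (4 degrees) of the middle of the red mark (contact force between gauge and rest above 0.3 N and angle between the x axis of gauge and the x axis of rest, either way round below 0.26 rad and contact force between the fingers and gauge above 1 N and distance between pointer_tip and mark_mid below 0.0045 m and velocity of joint pointer between -0.3 and 0.3 rad/s and height (world z) of gauge above 0.04 m and linear speed of gauge below 0.02 m/s and contact force between gauge and rack below 0.1 N); the arm keeps its last pose, push and grip.
It fails at once if the green card is pulled from its slot or shoved (distance of card from where it was at the start of the episode above 0.02 m).
It fails at once if the white bottle is moved (distance of white_bottle from where it was at the start of the episode above 0.02 m).
It fails at once if the amber bottle is moved (distance of amber_bottle from where it was at the start of the episode above 0.02 m).
It also fails if it takes over 46 s, if anything falls off the work surface, if the arm or the gripper's body presses on something with over 40 N, if the wrist force passes 120 N, or if a joint passes its speed limit or range.

## Working session

There is one attempt and no reset: what is moved stays moved. The work goes in short steps, Python scripts to look and compute and a tool call to move; the robot and the scene stay as the last step left them, time stands still between calls to the robot, and variables do not carry over. Pictures are saved under pics/ and viewed, at most 10 in all, crops included, and the job is handed in when it is done.

Besides the shell and the picture viewer there is one more tool, called after "Request:" in YAML: its name, and indented under it one key for each argument. move_arm: Moves the arm, as the interface text tells. Its arguments: {"type":"object","properties":{"targets":{"type":"array","items":{"type":"array","items":{"type":"array","items":{"type":"number"}}}},"gripper":{"type":"number"}},"required":["targets"]}

```bash
ls; mkdir -p pics; cat > h.py <<'E'
import numpy as np, cv2
from rig import env
def save(n,f,k=1):
    if k!=1: f=cv2.resize(f,None,fx=k,fy=k,interpolation=cv2.INTER_CUBIC)
    cv2.imwrite('pics/'+n+'.png',f[:,:,::-1])
def ray(s,uv):
    d=np.linalg.solve(s['mtx'],[uv[0],uv[1],1.]); R=np.array(s['R']);t=np.array(s['t'])
    return -R.T@t, R.T@d
def onz(s,uv,z):
    o,d=ray(s,uv); return o+d*(z-o[2])/d[2]
def proj(s,X):
    c=np.array(s['R'])@np.array(X)+np.array(s['t']); p=s['mtx']@c; return p[:2]/p[2]
E
python3 - <<'E'
from h import *
S={n:env.snapshot(n) for n in('scene','side')}
save('a',np.hstack([S['scene']['frame'],S['side']['frame']]),0.78)
for n,s in S.items():
    print(n,-np.array(s['R']).T@s['t'])
    for th,z in [('gauge',.008),('rack',0),('rest',0),('card',.008),('white_bottle',0),('amber_bottle',0)]:
        for d in env.landmark_of(s,th)[:4]: print(th,np.round(d['p'],2),np.round(d['uv']),np.round(onz(s,d['uv'],z),3))
print(env.get_obs(),env.grip_point_offset)
E
```

```text
pics
scene [ 0.91715159 -0.63920198  0.72045205]
gauge 0.88 [318. 192.] [0.608 0.154 0.008]
rack 0.87 [250. 151.] [0.381 0.218 0.   ]
rack 0.74 [319. 186.] [0.598 0.182 0.   ]
rack 0.51 [302. 232.] [0.633 0.023 0.   ]
rest 0.96 [184. 296.] [ 0.524 -0.242  0.   ]
card 0.48 [306. 175.] [0.556 0.195 0.008]
white_bottle 0.68 [303. 233.] [0.636 0.024 0.   ]
amber_bottle 0.95 [231. 207.] [0.459 0.011 0.   ]
side [0.39460988 0.52624041 0.62179731]
gauge 0.67 [276. 243.] [0.455 0.03  0.008]
gauge 0.65 [185. 286.] [0.608 0.174 0.008]
gauge 0.5 [193. 295.] [0.587 0.189 0.008]
rack 0.82 [192. 294.] [0.591 0.183 0.   ]
rack 0.76 [306. 342.] [0.366 0.227 0.   ]
rest 0.81 [267. 161.] [ 0.531 -0.253  0.   ]
card 0.78 [201. 299.] [0.569 0.194 0.008]
white_bottle 0.62 [197. 229.] [0.635 0.025 0.   ]
white_bottle 0.61 [202. 296.] [0.571 0.183 0.   ]
{'time_s': 0.7, 'joints': array([ 1.07928450e+00,  9.10651800e-02,  1.23066830e+00,  4.64070869e-06,
        1.81980880e+00, -5.67128558e-02]), 'qd': array([-0.00021287, -0.00060081, -0.00055856, -0.00079365,  0.00044523,
        0.00048487]), 'effort': array([-9.64186802e-05, -4.58314919e+01, -4.17990947e+01, -7.87704903e-05,
        4.26215274e-04,  2.62853735e-05]), 'tcp_pos': array([0.2527524 , 0.54418505, 0.23131399]), 'tool_rot': array([ 3.14154211e+00, -1.63501417e-06,  2.70679482e+00]), 'force': array([-0.62907921,  1.45437598, -0.16115043]), 'wrist_torque': array([-0.00301174,  0.01927211, -0.00720602]), 'finger_force': 0.0, 'finger_gap': 1.0037112163955684} 0.0187
```

View pics/a.png

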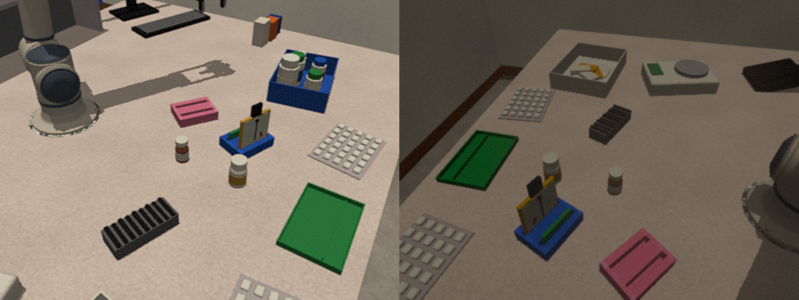

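The picture shows the blue rack with the yellow gauge and green card at scene (318,182), side (190,285). The pink look-alike rack, empty, is at scene (250,142), side (305,340). The blue one matches the description. The grey rest is at scene (181,290). I'll confirm with an enlarged crop.

```bash
python3 - <<'E'
from h import *
a=env.snapshot('scene');b=env.snapshot('side')
c=a['frame'][125:205,275:355]; d=b['frame'][215:325,140:250]
e=a['frame'][250:335,125:235]; f=b['frame'][120:190,235:330]
R=lambda x:cv2.resize(x,(400,300),interpolation=cv2.INTER_CUBIC)
save('b',np.vstack([np.hstack([R(c),R(d)]),np.hstack([R(e),R(f)])]))
for n,s in(('scene',a),('side',b)):
    for th in('rack','rest','gauge','card'):
        for q in env.silhouettes(s,th)[:2]:
            m=q['pixels'].astype(np.uint8); cn=max(cv2.findContours(m,0,2)[0],key=cv2.contourArea)
            print(n,th,np.round(q['p'],2),cv2.approxPolyDP(cn,2.0,True)[:,0].tolist())
    for th in('pointer_tip','mark_mid'): print(th,[(np.round(q['uv'],1),round(q['p'],2)) for q in env.landmark_of(s,th)[:2]])
E
```

```text
scene rack 0.84 [[279, 144], [265, 125], [219, 134], [220, 145], [231, 163], [277, 152]]
scene rack 0.81 [[280, 185], [297, 199], [310, 198], [319, 202], [346, 188], [351, 176], [342, 171], [334, 179], [306, 191], [304, 176], [294, 180], [292, 171], [281, 175]]
scene rest 0.77 [[208, 253], [187, 261], [183, 266], [152, 280], [149, 285], [129, 295], [133, 311], [149, 333], [228, 287], [228, 273]]
scene gauge 0.91 [[334, 131], [323, 135], [320, 148], [307, 157], [307, 190], [342, 173], [346, 140], [338, 141]]
pointer_tip [(array([324.5, 176.2]), 0.41)]
mark_mid [(array([334.7, 169.3]), 0.45)]
side rack 0.64 [[313, 293], [308, 294], [256, 337], [258, 348], [287, 383], [309, 383], [353, 337], [353, 330]]
side rack 0.61 [[205, 254], [203, 261], [165, 299], [159, 297], [156, 289], [148, 294], [150, 304], [186, 334], [194, 330], [235, 281], [234, 271]]
side rest 0.78 [[296, 141], [274, 134], [245, 161], [243, 174], [265, 184], [296, 152]]
side gauge 0.62 [[195, 226], [185, 234], [182, 233], [180, 226], [176, 226], [163, 237], [166, 250], [151, 265], [161, 299], [164, 299], [201, 261], [199, 233]]
side card 0.59 [[218, 267], [215, 267], [182, 302], [184, 314], [220, 276]]
pointer_tip [(array([181. , 271.9]), 0.65)]
mark_mid [(array([171.2, 282.5]), 0.37)]
```

View pics/b.png

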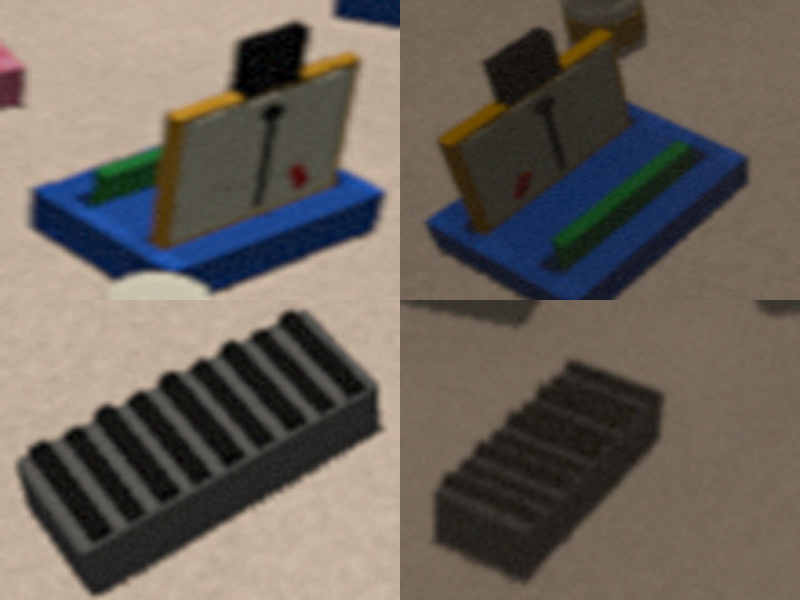

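The crop confirms it: the blue rack holds the yellow gauge (black tab, red mark) and the green card. Next I fit the poses of gauge and rest from the corners in both views.

```bash
cat > fit.py <<'E'
from h import *
from scipy.optimize import least_squares
def fit(x0,obs,zfree=False):
    def res(p):
        c,s=np.cos(p[2]),np.sin(p[2]); r=[]
        for cam,P,uv in obs:
            X=[p[0]+c*P[0]-s*P[1],p[1]+s*P[0]+c*P[1],P[2]]
            r+=list(proj(cam,X)-uv)
        return np.array(r)
    q=least_squares(res,x0,loss='soft_l1'); return q.x,np.round(res(q.x).reshape(-1,2),1).tolist()
E
python3 - <<'E'
from fit import *
a=env.snapshot('scene');b=env.snapshot('side')
best=None
# local frame: +y toward mark (scene right); f = +1 if scene-facing face is +x
z=.008
for f in(1,-1):
  for y0 in np.arange(-3,3,.7):
    g=.005*f
    o=[(a,(g,-.055,z+.12),(312,157.5)),(a,(g,.055,z+.12),(346.4,140.5)),(a,(g,.018,z+.155),(335.5,131.7)),(a,(g,-.018,z+.155),(323,136)),
       (b,(-g,.055,z+.12),(155,270.7)),(b,(-g,-.055,z+.12),(198.3,231.5)),(b,(-g,.018,z+.155),(163.4,237.7)),(b,(-g,-.018,z+.155),(181.3,226))]
    x,r=fit([.6,.17,y0],o); c=np.abs(r).sum()
    if best is None or c<best[0]: best=(c,f,x,r)
print('gauge',best)
best=None
for y0 in np.arange(-3,3,.7):
    o=[(s,(sx*.035,sy*.085,.04),uv) for s,L in((a,[(1,1,229,273.2),(1,-1,148.4,320.3),(-1,-1,131,296.7),(-1,1,207.5,253.4)]),(b,[(-1,-1,297.2,142.2),(1,-1,275.4,134.5),(-1,1,265.2,172.5),(1,1,243.8,164.3)])) for sx,sy,*uv in L]
    x,r=fit([.53,-.25,y0],o); c=np.abs(r).sum()
    if best is None or c<best[0]: best=(c,x,r)
print('rest',best)
E
```

```text
gauge (np.float64(22.700000000000003), 1, array([ 0.61110278,  0.17079337, -0.35221606]), [[-1.3, -1.0], [-0.0, -1.7], [1.1, -0.5], [1.8, 0.9], [-0.7, -1.7], [-0.4, -5.3], [3.4, 2.4], [0.4, 0.1]])
rest (np.float64(19.0), array([ 0.52138095, -0.2453522 , -0.34151961]), [[0.3, -0.8], [-0.7, 1.6], [-2.9, -1.5], [0.3, -3.0], [-0.4, -1.8], [-0.5, -1.8], [-0.0, 1.1], [-2.1, -0.2]])
```

```bash
cat > go.py <<'E'
import sys
from h import *
from scipy.spatial.transform import Rotation as Ro
def rel(p,rpy):
    """row (mm, rad) to reach a TCP pose from the measured pose"""
    o=env.get_obs(); R0=Ro.from_euler('xyz',o['tool_rot']); 
    R1=Ro.from_euler('xyz',rpy)
    return np.round(np.r_[R0.inv().apply(np.array(p)-o['tcp_pos'])*1000,(R0.inv()*R1).as_rotvec()],3)
E
python3 - <<'E'
from go import *
print(rel([.611,.171,.24],[np.pi,0,1.219]))
E
```

```text
[-482.102 -187.561   -8.741   -0.       0.       1.488]
```

Request:
move_arm:
  targets:
    - [[-40,-15.6,-0.7,0,0,0.12],[-80,-31,-1.4,0,0,0.24],[-120,-47,-2,0,0,0.36],[-160,-62,-3,0,0,0.48],[-200,-78,-3.6,0,0,0.6],[-240,-93.5,-4.4,0,0,0.72],[-280,-109,-5,0,0,0.84],[-320,-124.6,-6,0,0,0.96],[-360,-140,-6.5,0,0,1.08],[-400,-155.7,-7,0,0,1.2],[-440,-171,-8,0,0,1.32],[-482,-187.6,-9,0,0,1.44]]
  gripper: 0

```text
time_s: 2.5
tcp_pos: [0.6001, 0.1818, 0.24]
tool_rot: [3.141, -0.0, 1.261]
force: [0.1, 0.8, 0.3]
finger_gap: 1.001
finger_force: 0.0
```

```bash
python3 - <<'E'
from go import *
print(rel([.611,.171,.24],[np.pi,0,1.219]))
w=env.snapshot('wrist'); print(w['mtx'][0,0], -np.array(w['R']).T@w['t'])
save('c',w['frame'])
for th in('gauge','rack','card'):
  for q in env.silhouettes(w,th)[:1]:
    print(th,q['p'],q['uv'],cv2.minAreaRect(np.argwhere(q['pixels'])[:,::-1].astype(np.float32)))
E
```

```text
[-6.908 13.69   0.02   0.    -0.     0.042]
282.193094431446 [0.62372246 0.25566019 0.3827434 ]
gauge 0.59 [273.3, 186.8] ((271.79071044921875, 184.74456787109375), (21.310531616210938, 119.39691925048828), 3.6913864612579346)
rack 0.89 [77.1, 182.3] ((77.97189331054688, 178.54080200195312), (95.58069610595703, 106.69558715820312), 12.757532119750977)
card 0.65 [228.1, 166.0] ((228.240966796875, 167.94004821777344), (10.654593467712402, 78.33980560302734), 2.726310968399048)
```

View pics/c.png

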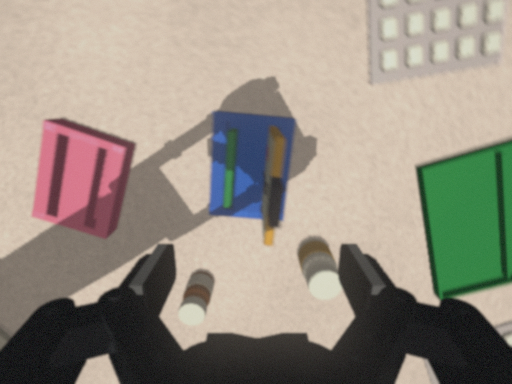

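The wrist view shows the gauge's yellow top edge from about (277,127) to (268,243), with the black tab at about (275,200).

```bash
python3 - <<'E'
from go import *
w=env.snapshot('wrist'); f=w['frame'].astype(int)
save('d',w['frame'][105:255,195:315],4)
A=onz(w,(277,127),.128);B=onz(w,(268,243),.128);print(A,B,(A+B)/2,np.linalg.norm(A-B),np.arctan2(*(A-B)[:2]))
for y in (.352,):
  c,s=np.cos(-y),np.sin(-y)
  for P in[(0,.055,.128),(0,-.055,.128),(.005,.018,.163),(-.005,.018,.163),(.005,-.018,.163),(-.005,-.018,.163)]:
    print(P,proj(w,[.611+c*P[0]-s*P[1],.171+s*P[0]+c*P[1],P[2]]).round(1))
E
```

```text
[0.63301164 0.22961072 0.128     ] [0.5924057  0.12276171 0.128     ] [0.61270867 0.17618621 0.128     ] 0.11430465452281163 0.3631741626889594
(0, 0.055, 0.128) [275.9 135.7]
(0, -0.055, 0.128) [268.6 246. ]
(0.005, 0.018, 0.163) [281.8 187.3]
(-0.005, 0.018, 0.163) [269.5 186.7]
(0.005, -0.018, 0.163) [278.7 227.7]
(-0.005, -0.018, 0.163) [266.9 227.2]
```

View pics/d.png

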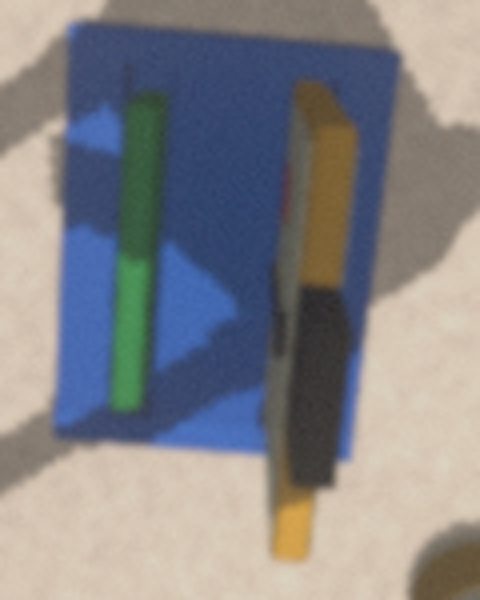

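```bash
python3 - <<'E'
from fit import *; from go import rel
w=env.snapshot('wrist')
o=[(w,(-.005,.055,.128),(270.7,135.5)),(w,(.005,.055,.128),(284.2,136.2)),(w,(-.005,-.055,.128),(263,244.5)),(w,(.005,-.055,.128),(272,244.5)),
(w,(-.005,-.018,.163),(267.5,225.5)),(w,(.005,-.018,.163),(278.3,226.7)),(w,(.005,.018,.163),(282.5,185))]
x,r=fit([.611,.171,-.352],o);print(x,r)
print(rel([x[0],x[1],.24],[np.pi,0,np.pi/2+x[2]]),rel([x[0],x[1],.127],[np.pi,0,np.pi/2+x[2]]))
print(env.get_obs()['time_s'])
E
```

```text
[ 0.61099904  0.17295295 -0.3728359 ] [[1.3, -1.2], [-1.0, -1.1], [-0.3, 0.1], [0.6, 0.7], [-0.7, 0.3], [0.2, -0.1], [0.1, 1.2]]
[-7.0250e+00  1.5265e+01 -3.0000e-03 -0.0000e+00 -0.0000e+00  7.0000e-02] [-7.06900e+00  1.52990e+01  1.12997e+02 -0.00000e+00 -0.00000e+00
  7.00000e-02]
2.8
```

Request:
move_arm:
  targets:
    - [[-7,15.3,10,0,0,0.07],[-7,15.3,35,0,0,0.07],[-7,15.3,60,0,0,0.07],[-7,15.3,85,0,0,0.07],[-7,15.3,102,0,0,0.07],[-7,15.3,113,0,0,0.07],[-7,15.3,113,0,0,0.07]]

```text
time_s: 3.38
tcp_pos: [0.6094, 0.1733, 0.1239]
tool_rot: [-3.138, 0.003, 1.199]
force: [-0.5, 0.5, -0.7]
finger_gap: 1.002
finger_force: 0.0
```

Request:
move_arm:
  targets:
    - [[0,0,0,0,0,0],[0,0,0,0,0,0],[0,0,0,0,0,0],[0,0,0,0,0,0],[0,0,0,0,0,0],[0,0,0,0,0,0],[0,0,0,0,0,0],[0,0,0,0,0,0]]
  gripper: 1

```text
time_s: 4.05
tcp_pos: [0.6118, 0.1723, 0.1276]
tool_rot: [3.141, -0.001, 1.197]
force: [-0.1, -0.9, 3.5]
finger_gap: 0.109
finger_force: 59.3
```

Request:
move_arm:
  targets:
    - [[0,0,-5,0,0,0],[0,0,-15,0,0,0],[0,0,-27,0,0,0],[0,0,-40,0,0,0],[0,0,-55,0,0,0],[0,0,-72,0,0,0],[0,0,-90,0,0,0],[0,0,-105,0,0,0],[0,0,-115,0,0,0],[0,0,-115,0,0,0],[0,0,-115,0,0,0]]

```text
time_s: 4.97
tcp_pos: [0.6117, 0.1723, 0.2429]
tool_rot: [3.14, -0.001, 1.197]
force: [0.4, 0.1, -2.7]
finger_gap: 0.114
finger_force: 58.6
```

```bash
python3 - <<'E'
from go import *
w=env.snapshot('wrist');s=env.snapshot('side');a=env.snapshot('scene')
save('e',np.hstack([w['frame'],s['frame'],a['frame']]),.52)
print(rel([.5214,-.2454,.24],[np.pi,0,np.pi/2-.3415]),env.get_obs()['joints'])
E
```

```text
[-4.21478e+02  6.91080e+01  7.08000e-01 -2.00000e-03  1.00000e-03
 -3.20000e-02] [2.21081342e-01 1.91538444e-01 1.10501396e+00 3.22657924e-05
 1.84760561e+00 5.95061374e-01]
```

View pics/e.png

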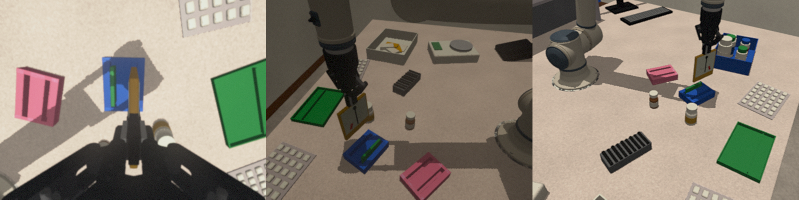

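Request:
move_arm:
  targets:
    - [[-15,2.5,0,0,0,0],[-45,7.5,0,0,0,-0.005],[-85,14,0,0,0,-0.01],[-125,20.5,0,0,0,-0.01],[-165,27,0,0,0,-0.015],[-205,33.5,0,0,0,-0.02],[-245,40,0,0,0,-0.02],[-285,46.5,0,0,0,-0.025],[-325,53,0,0,0,-0.03],[-365,60,0,0,0,-0.03],[-400,65.5,0,0,0,-0.03],[-421,69,0,0,0,-0.03]]

```text
time_s: 6.12
tcp_pos: [0.5196, -0.2488, 0.2408]
tool_rot: [-3.14, 0.001, 1.223]
force: [-0.7, 0.2, -2.7]
finger_gap: 0.11
finger_force: 58.6
```

Request:
move_arm:
  targets:
    - [[0,0,0,0,0,0],[0,0,0,0,0,0],[0,0,0,0,0,0]]

```text
time_s: 6.37
tcp_pos: [0.5215, -0.2445, 0.2413]
tool_rot: [-3.14, -0.001, 1.227]
force: [0.6, 0.2, -1.6]
finger_gap: 0.108
finger_force: 58.6
```

```bash
python3 - <<'E'
from go import *
w=env.snapshot('wrist');a=env.snapshot('scene')
save('f',np.hstack([cv2.resize(w['frame'],(400,300)),cv2.resize(a['frame'][200:350,80:280],(400,300))]))
print(rel([.5214,-.2454,.24],[np.pi,0,np.pi/2-.3415]),env.get_obs()['force'])
for q in env.silhouettes(w,'rest')[:1]:
    m=q['pixels'].astype(np.uint8); cn=max(cv2.findContours(m,0,2)[0],key=cv2.contourArea)
    print(q['p'],cv2.approxPolyDP(cn,2.0,True)[:,0].tolist())
c,s=np.cos(-.3415),np.sin(-.3415)
for sx,sy in((1,1),(1,-1),(-1,-1),(-1,1)): print(sx,sy,proj(w,[.5214+c*sx*.035-s*sy*.085,-.2454+s*sx*.035+c*sy*.085,.04]).round(1))
for c_ in(w,a):
  for th in('gauge','pointer_tip','mark_mid','rest'): print(th,[(np.round(q['uv'],1),round(q['p'],2)) for q in env.landmark_of(c_,th)[:2]])
E
```

```text
[-1.766e+00 -3.000e-03  1.747e+00 -0.000e+00 -0.000e+00 -1.000e-03] [ 0.45592185  0.13952539 -1.39364262]
0.9 [[229, 96], [229, 225], [240, 227], [244, 221], [249, 135], [253, 128], [261, 128], [268, 155], [269, 219], [272, 227], [277, 228], [280, 226], [286, 97]]
1 1 [287.2  94.3]
1 -1 [283.4 228.6]
-1 -1 [231.1 228.8]
-1 1 [226.5  94.5]
gauge [(array([259.1, 187.2]), 0.75)]
pointer_tip []
mark_mid []
rest [(array([256.1, 158.6]), 0.81)]
gauge []
pointer_tip [(array([180.7, 237.5]), 0.69)]
mark_mid [(array([185.1, 230.7]), 0.39), (array([307.4, 176.5]), 0.31)]
rest [(array([184.8, 297.3]), 0.57), (array([301.7, 232.4]), 0.51)]
```

View pics/f.png

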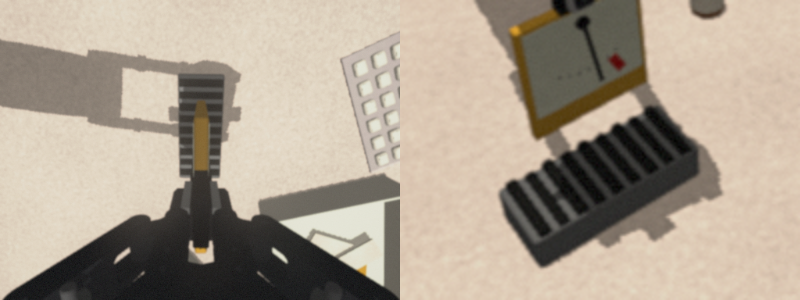

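Request:
move_arm:
  targets:
    - [[-2,0,15,0,0,0],[-2,0,35,0,0,0],[-2,0,52,0,0,0],[-2,0,63,0,0,0],[-2,0,69,0,0,0],[-2,0,71,0,0,0],[-2,0,71,0,0,0]]

```text
time_s: 7.5
tcp_pos: [0.5212, -0.2467, 0.171]
tool_rot: [-3.141, 0.0, 1.227]
force: [-0.5, 0.0, -1.9]
finger_gap: 0.111
finger_force: 58.6
```

Request:
move_arm:
  targets:
    - [[0,0,1,0,0,0],[0,0,2,0,0,0],[0,0,3,0,0,0],[0,0,3,0,0,0]]

```text
time_s: 7.83
tcp_pos: [0.5213, -0.2468, 0.1683]
tool_rot: [3.141, 0.0, 1.227]
force: [-0.5, -0.0, -1.9]
finger_gap: 0.115
finger_force: 58.6
```

Request:
move_arm:
  targets:
    - [[0,0,1,0,0,0],[0,0,1.5,0,0,0],[0,0,1.5,0,0,0]]

```text
time_s: 8.08
tcp_pos: [0.5213, -0.2468, 0.167]
tool_rot: [3.141, 0.0, 1.227]
force: [0.6, -0.2, 0.2]
finger_gap: 0.11
finger_force: 59.1
```

Request:
move_arm:
  targets:
    - [[0,0,0.7,0,0,0],[0,0,1.2,0,0,0],[0,0,1.2,0,0,0]]

```text
time_s: 8.33
tcp_pos: [0.5215, -0.2469, 0.1669]
tool_rot: [3.139, 0.0, 1.227]
force: [-0.9, 0.6, 5.6]
finger_gap: 0.108
finger_force: 59.8
```

In contact (about 7 N). I'll hold briefly while I measure the angle to the mark.

Request:
move_arm:
  targets:
    - [[0,0,0,0,0,0],[0,0,0,0,0,0],[0,0,0,0,0,0],[0,0,0,0,0,0]]

```text
time_s: 8.67
tcp_pos: [0.5215, -0.2469, 0.1669]
tool_rot: [3.139, 0.0, 1.227]
force: [-1.3, 0.7, 5.9]
finger_gap: 0.109
finger_force: 59.8
```

```bash
cat > mk.py <<'E'
from go import *
# gauge frame from the tool: gauge y = -tool x (rest/world +y), gauge z = -tool z
def gframe():
    o=env.get_obs(); R=Ro.from_euler('xyz',o['tool_rot']).as_matrix()
    y,z=R[:,0],-R[:,2]
    if y[1]<0:y=-y
    x=np.cross(y,z); O=o['tcp_pos']-z*.1196
    return O,x,y,z
def onface(s,uv,h):
    O,x,y,z=gframe(); o,d=ray(s,uv); n=x; P=O+h*x
    X=o+d*(n@(P-o))/(n@d); return np.array([(X-O)@y,(X-O)@z])
def measure(s,name=None):
    O,x,y,z=gframe(); cam=-np.array(s['R']).T@s['t']; h=.005*np.sign((cam-O)@x)
    pv=proj(s,O+h*x+.103*z); tip=proj(s,O+h*x+.04*z)
    f=s['frame'].astype(int); hh,ww=f.shape[:2]
    uu,vv=np.meshgrid(np.arange(ww),np.arange(hh))
    near=np.hypot(uu-tip[0],vv-tip[1])<0.8*np.hypot(*(pv-tip))
    red=near&(f[...,0]>1.8*f[...,1])&(f[...,0]>1.8*f[...,2])&(f[...,0]>50)
    P=np.argwhere(red)[:,::-1]
    out={'h':h,'pivot':pv.round(1)}
    if len(P):
        uv=P.mean(0); m=onface(s,uv,h); out['mark']=(len(P),uv.round(1),m.round(4),np.arctan2(m[0],.103-m[1]).round(3))
    for th in('mark_mid','pointer_tip'):
        for q in env.landmark_of(s,th)[:1]:
            m=onface(s,q['uv'],0); out[th]=(round(q['p'],2),np.round(q['uv'],1),m.round(4),np.arctan2(m[0],.103-m[1]).round(3))
    if name:
        u,v=np.round((pv+tip)/2).astype(int); save(name,f[max(v-35,0):v+45,max(u-50,0):u+50].astype(np.uint8),7)
        print('crop origin',max(u-50,0),max(v-35,0))
    return out
E
python3 - <<'E'
from mk import *
for n,k in(('scene','g'),('side',None)):
    print(n,measure(env.snapshot(n),k))
o=env.get_obs();print(o['time_s'],o['force'],o['wrist_torque'])
E
```

```text
crop origin 126 221
scene {'h': np.float64(0.005), 'pivot': array([174.6, 243.5]), 'mark': (25, array([190.3, 261.7]), array([0.0246, 0.0407]), np.float64(0.376)), 'mark_mid': (0.59, array([188.8, 260.9]), array([0.0244, 0.0384]), np.float64(0.361)), 'pointer_tip': (0.56, array([177.7, 271.7]), array([0.0002, 0.0271]), np.float64(0.003))}
side {'h': np.float64(-0.005), 'pivot': array([273.8, 115.9]), 'mark_mid': (0.73, array([275.3, 243.8]), array([-0.0696, -0.4698]), np.float64(-0.121)), 'pointer_tip': (0.5, array([273.5, 134.9]), array([-0.0127,  0.038 ]), np.float64(-0.193))}
8.9667 [-1.4739479   0.12575057  5.79654649] [ 0.11696831  0.34426913 -0.0343516 ]
```

View pics/g.png

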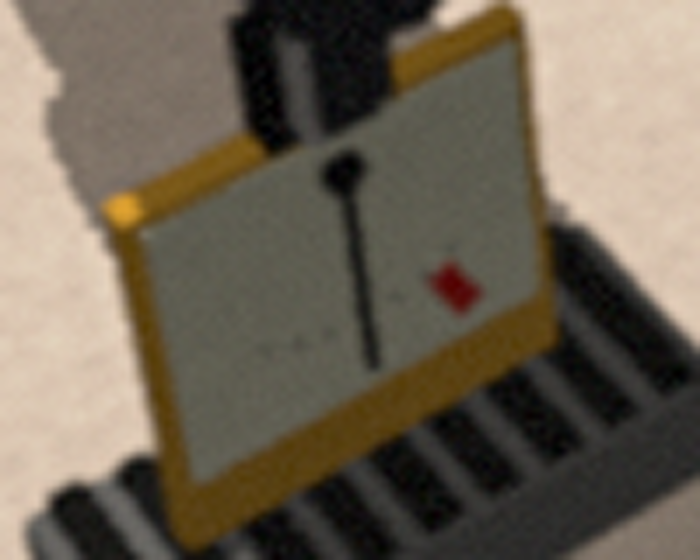

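The pointer hangs from about (175,246) and the red mark is at (191,262), on the gauge's +y side at roughly 0.375 rad. Next is a tilt about the +y lower corner, which sits over the ridge at y = +54 mm.

Request:
move_arm:
  targets:
    - [[6,0,-3.6,0,-0.05,0],[12.2,0,-5.9,0,-0.1,0],[18.5,0,-7.9,0,-0.15,0],[24.9,0,-9.5,0,-0.2,0],[31.3,0,-10.9,0,-0.25,0],[37.8,0,-11.9,0,-0.3,0],[44.3,0,-12.6,0,-0.35,0],[47.6,0,-12.8,0,-0.375,0],[47.6,0,-12.8,0,-0.375,0],[47.6,0,-12.8,0,-0.375,0]]

```text
time_s: 9.8
tcp_pos: [0.5373, -0.2015, 0.1774]
tool_rot: [-3.14, 0.374, 1.228]
force: [-0.4, -0.1, -1.5]
finger_gap: 0.11
finger_force: 58.6
```

Request:
move_arm:
  targets:
    - [[0,0,0,0,0,0],[0,0,0,0,0,0],[0,0,0,0,0,0],[0,0,0,0,0,0],[0,0,0,0,0,0],[0,0,0,0,0,0]]

```text
time_s: 10.3
tcp_pos: [0.5371, -0.2022, 0.1781]
tool_rot: [3.141, 0.375, 1.226]
force: [-0.0, -0.4, -2.2]
finger_gap: 0.108
finger_force: 58.6
```

```bash
python3 - <<'E'
from mk import *
s=env.snapshot('scene'); print(measure(s,'h'))
o=env.get_obs();print(o['time_s'],o['force'],o['wrist_torque'],gframe()[3],o['joints'])
E
```

```text
crop origin 141 207
{'h': np.float64(0.005), 'pivot': array([195., 227.]), 'mark': (14, array([199.4, 254. ]), array([0.0279, 0.04  ]), np.float64(0.418)), 'mark_mid': (0.39, array([199. , 254.6]), array([0.0324, 0.034 ]), np.float64(0.438)), 'pointer_tip': (0.61, array([196.2, 256.5]), array([0.027, 0.031]), np.float64(0.358))}
10.45 [-0.41684065  0.175548   -1.50783844] [ 0.29848722 -0.16487545 -0.03232571] [0.12349557 0.34475482 0.9305337 ] [-0.20297052  0.04997304  1.40952317 -0.37575869  1.72591894  0.0906193 ]
```

View pics/h.png

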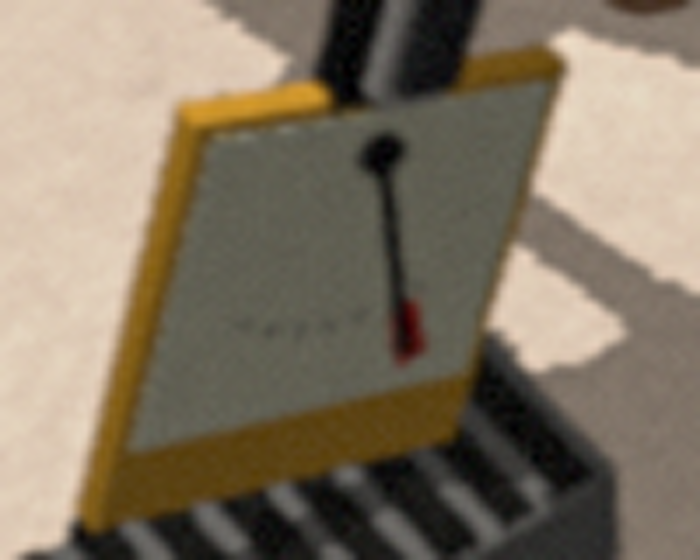

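The pointer lies just left of the middle of the mark (pointer x≈402, mark about 393–422 in the crop), so it needs about 0.025 rad more. There is no contact yet, so I'll add the tilt and lower onto the ridge.

Request:
move_arm:
  targets:
    - [[3,0,-1.4,0,-0.025,0],[3.4,0,-0.4,0,-0.025,0],[3.8,0,0.5,0,-0.025,0],[3.8,0,0.5,0,-0.025,0]]

```text
time_s: 10.78
tcp_pos: [0.5384, -0.1983, 0.1756]
tool_rot: [-3.141, 0.4, 1.228]
force: [-0.0, -0.2, -2.0]
finger_gap: 0.106
finger_force: 58.6
```

Request:
move_arm:
  targets:
    - [[0.4,0,0.9,0,0,0],[0.4,0,0.9,0,0,0]]

```text
time_s: 10.95
tcp_pos: [0.5383, -0.1987, 0.1749]
tool_rot: [-3.141, 0.4, 1.227]
force: [-0.5, 0.2, -2.3]
finger_gap: 0.11
finger_force: 58.6
```

Request:
move_arm:
  targets:
    - [[0.4,0,0.9,0,0,0],[0.4,0,0.9,0,0,0]]

```text
time_s: 11.12
tcp_pos: [0.5384, -0.1988, 0.1743]
tool_rot: [3.141, 0.4, 1.226]
force: [0.5, 0.3, -1.2]
finger_gap: 0.114
finger_force: 58.9
```

Request:
move_arm:
  targets:
    - [[0.3,0,0.7,0,0,0],[0.3,0,0.7,0,0,0],[0.3,0,0.7,0,0,0]]

```text
time_s: 11.37
tcp_pos: [0.5385, -0.1989, 0.1741]
tool_rot: [3.141, 0.4, 1.226]
force: [-1.6, 0.7, 1.8]
finger_gap: 0.107
finger_force: 59.2
```

Request:
move_arm:
  targets:
    - [[0.2,0,0.5,0,0,0],[0.2,0,0.5,0,0,0],[0.2,0,0.5,0,0,0]]

```text
time_s: 11.62
tcp_pos: [0.5386, -0.1989, 0.1738]
tool_rot: [3.14, 0.4, 1.226]
force: [-0.6, 0.2, 5.1]
finger_gap: 0.107
finger_force: 59.6
```

Request:
move_arm:
  targets:
    - [[0,0,0,0,0,0],[0,0,0,0,0,0],[0,0,0,0,0,0],[0,0,0,0,0,0],[0,0,0,0,0,0],[0,0,0,0,0,0],[0,0,0,0,0,0],[0,0,0,0,0,0]]

```text
time_s: 12.28
tcp_pos: [0.5385, -0.1989, 0.1737]
tool_rot: [3.14, 0.4, 1.226]
force: [-0.5, 0.0, 5.2]
finger_gap: 0.107
finger_force: 59.6
```

```bash
python3 - <<'E'
from mk import *
L=[env.snapshot('scene') for _ in range(6)]
s=dict(L[-1]); print(measure(s))
s['frame']=np.mean([l['frame'].astype(float) for l in L],0)
O,x,y,z=gframe()
# rectify the face: 6 px/mm, y in +-45 mm, z 20..125 mm
yz=np.array([[-.045,.125],[.045,.125],[.045,.02],[-.045,.02]])
src=np.float32([proj(s,O+.005*x+a*y+b*z) for a,b in yz])
H=cv2.getPerspectiveTransform(src,np.float32([[0,0],[540,0],[540,630],[0,630]]))
r=cv2.warpPerspective(s['frame'].astype(np.uint8),H,(540,630),flags=cv2.INTER_CUBIC)
save('i',cv2.resize(r,(514,600)))
o=env.get_obs();print(o['time_s'],o['force'],o['qd'].round(4))
E
```

```text
{'h': np.float64(0.005), 'pivot': array([196.8, 228. ]), 'mark': (16, array([199.5, 256. ]), array([0.0266, 0.0389]), np.float64(0.393)), 'mark_mid': (0.69, array([315.3, 185.1]), array([0.2899, 0.1623]), np.float64(1.772)), 'pointer_tip': (0.54, array([199.1, 253.8]), array([0.029 , 0.0396]), np.float64(0.429))}
12.6833 [-1.63158996  0.09994048  4.67393651] [-0.0001  0.0012  0.0006 -0.0024  0.0005  0.0015]
```

View pics/i.png

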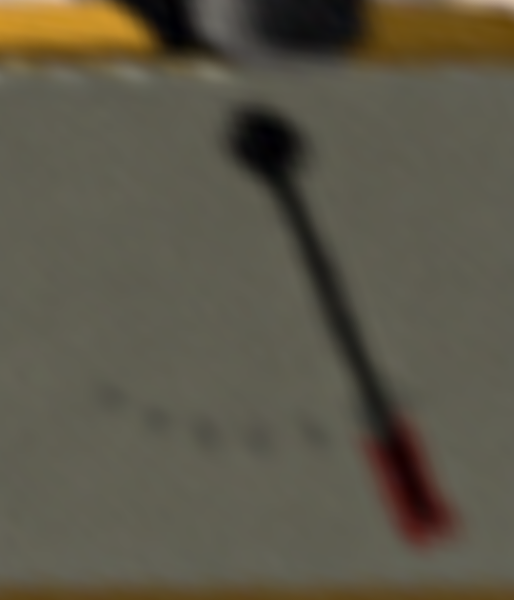

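The rectified view shows the pointer centred on the red mark (pointer x≈412, mark 380–440 at row 485). The gauge is gripped, steady, and bearing on the ridge with about 7 N, so I'm handing in.

```bash
python3 -c "
from rig import env
print(env.hand_in())"
```

```text
the job is handed in; nothing more can be done
None
```

The job is handed in; no verdict came back. The gauge is gripped and tipped 0.40 rad on the rest's ridges with about 7 N on its foot, and in the last picture the pointer is still and within about 1 mm of the middle of the red mark.

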